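# Sweep the stone offcuts off the bench drill's table

## Task

Clear the four stone offcuts off the little bench drill's table with the hand brush: set the bristles down on the bare right-hand end of the table, sweep left under the chuck to the table's open left edge and push all four into the catch tray. Keep the bristles resting lightly on the table all the way, following its slope without pressing hard, and do not touch the offcuts with the fingers. Then stand the brush back on the bench, bristles down, clear of the drill, and leave the gem box and the film can where they are.

Things in the scene. Friction and masses are not known exactly. Their poses are not given: they have to be found in the camera images.
- brush: hand brush with a wooden back and dark, stiff (rigid) bristles, 0.12 kg. Origin: middle of the underside of the bristle tips (on the surface when it stands bristles down); z up, x along its length, handle towards -x. Bristle block 92 mm along x, 22 mm along y, 26 mm high; wooden back over it 98 x 27 mm, from 27 to 41 mm high. Stands stably on its bristles.
- brush_grip (a point): point on the brush to hold: centre of the handle's section, 115 mm from the brush origin towards -x and 34 mm above the bristle tips. The handle is 18 mm wide (y), 14 mm high and runs straight from 49 to 180 mm behind the origin.
- drill_stand: small grey bench drill with its table and catch tray, fixed, 0.30 m high. Origin on the bench under the middle of the table; x points from its open front back to the column (column axis at x = 105 mm), y to its left (towards the tray), z up. It does not move in use, nor does its table.
- table_mid (a point): middle of the polished steel table, 65 mm above the bench; axes as drill_stand. Table from y = -85 to +70 mm, both ends open, 110 mm clear in x between an 8 mm high front lip and an 18 mm rear fence. It stands at an unmeasured slope up to 0.1 rad either way about the x line 12 mm left of here (ends up to 10 mm higher or lower): feel for it. Press with a few N only: 12 N is too hard.
- bit_tip (a point): tip of the drill bit, 62 mm above table_mid; axes as drill_stand. Above it the chuck (32 mm across, from 13 mm above the tip) and the head: 56 mm wide in y, from 53 mm above the tip upwards, from x = -26 mm back to the column. Feed handle on its right side, at x = 20 to 127 mm, out to y = -45 mm.
- catch_tray (a point): centre of the floor of the catch tray, 118 mm left of the table's middle; axes as drill_stand. Inside 122 mm (x) by 82 mm (y); floor 19 mm and rim 42 mm above the bench, its left wall raised to 65 mm.
- offcut_1: grey-brown stone offcut about 22 x 18 x 14 mm, 10 to 18 g; origin in the middle of its flat underside. All four start on the drill table, between 32 mm right and 54 mm left of its middle.
- offcut_2: the same kind, about 24 x 17 x 12 mm; origin as offcut_1
- offcut_3: the same kind, about 19 x 20 x 16 mm; origin as offcut_1
- offcut_4: the same kind, about 20 x 15 x 13 mm; origin as offcut_1
- gem_box: round clear gem box, 44 mm across, 20 mm high, on the bench; origin under its centre. Bystander.
- film_can: black canister, 34 mm across, 51 mm high, on the bench; origin under its centre. Bystander.

How it is judged:
On the way, in this order (a step that is already met when the one before it is completed fails the run):
1. the bristles rest on the right-hand end of the drill table (contact force between brush and drill_stand above 0.4 N and y of brush in the frame of drill_stand between -0.09 and -0.04 m), for 0.1 s.
2. the bristles, still on the table, pass under the chuck (contact force between brush and drill_stand above 0.4 N and x of brush in the frame of drill_stand between -0.03 and 0.03 m and y of brush in the frame of drill_stand between -0.02 and 0.025 m), for 0.1 s.
3. the bristles, still on the table, reach its left edge (contact force between brush and drill_stand above 0.4 N and y of brush in the frame of drill_stand between 0.042 and 0.085 m), for 0.1 s.
At the end, for the whole second after the job is handed in: all four offcuts lie at rest in the catch tray (inside its walls, below its rim); the brush stands upright on its bristles on the bench (within 0.1 rad and 6 mm), at rest and not touching the drill (height (world z) of brush below 0.006 m and angle between brush's own z axis and vertical below 0.1 rad and linear speed of brush below 0.02 m/s and contact force between brush and drill_stand below 0.1 N and x of offcut_1 in the frame of drill_stand between -0.064 and 0.064 m and y of offcut_1 in the frame of drill_stand between 0.072 and 0.162 m and z of offcut_1 in the frame of drill_stand between 0.01 and 0.045 m and linear speed of each of offcut_1, offcut_2, offcut_3, offcut_4 below 0.03 m/s and x of offcut_2 in the frame of drill_stand between -0.064 and 0.064 m and y of offcut_2 in the frame of drill_stand between 0.072 and 0.162 m and z of offcut_2 in the frame of drill_stand between 0.01 and 0.045 m and x of offcut_3 in the frame of drill_stand between -0.064 and 0.064 m and y of offcut_3 in the frame of drill_stand between 0.072 and 0.162 m and z of offcut_3 in the frame of drill_stand between 0.01 and 0.045 m and x of offcut_4 in the frame of drill_stand between -0.064 and 0.064 m and y of offcut_4 in the frame of drill_stand between 0.072 and 0.162 m and z of offcut_4 in the frame of drill_stand between 0.01 and 0.045 m).
It fails at once if the brush is pressed on the drill or its table with more than 12 N (contact force between brush and drill_stand above 12 N).
It fails at once if the gem box is moved more than 20 mm (distance of gem_box from where it was at the start of the episode above 0.02 m).
It fails at once if the film can is moved more than 20 mm (distance of film_can from where it was at the start of the episode above 0.02 m).
It fails at once if the fingers touch an offcut (contact force between the fingers and offcut_1 above 0.5 N or contact force between the fingers and offcut_2 above 0.5 N or contact force between the fingers and offcut_3 above 0.5 N or contact force between the fingers and offcut_4 above 0.5 N).
It also fails if it takes over 72 s, if anything falls off the work surface, if the arm or the gripper's body presses on something with over 40 N, if the wrist force passes 120 N, or if a joint passes its speed limit or range.

## Robot

A 7-joint arm with a two-finger parallel gripper is mounted at the origin on a cart in front of the work surface, level with it; the furniture and walls round the work are solid. World frame = base frame: x ahead of the robot, y to its left, z up, the work surface at z = 0. Lengths are in m, angles in rad, forces in N, time in s.
With the tool pointing down it reaches from about 0.4 to 0.875 m from the base axis. Payload 19.3 kg.
Tool frame: the origin (TCP) lies at the very end of the fingers, on their centre line; the grasp point (between the pads) lies 19 mm behind it; x points along the fingers, y is the direction in which the jaws open and shut, and the axes are right-handed (so a half turn about x gives the same grasp; the last joint's range is limited). The gripper opens to 85 mm and grips with 20 to 120 N. Pads are 22 mm wide; open, the fingers measure 114 mm over their backs; the gripper's body (76 mm by 85 mm) begins 54 mm behind the grasp point. The pads swing forward as they close: fully open they stand 13 mm farther back than shut.
Start: joints at [-1.29, 0.521, -0.036, 1.599, 0.021, 1.021, -0.113], TCP at [0.215, 0.587, 0.231] pointing down, gripper open.
Joint ranges: [-2.91, 2.91], [-0.3, 2.13], [-1.5, 1.42], [0.17, 2.43], [-1.26, 4.41], [0.16, 1.93], [-2.52, 2.52]. Speed limits (rad/s): [1.89, 1.89, 2.39, 2.39, 3.01, 3.01, 3.01].

## Interface

Orientations are given as [roll, pitch, yaw] about the fixed x, y, z axes, in that order (R = Rz(yaw) Ry(pitch) Rx(roll)).
In Python, from workcell import bot, grab_frame, job_done gives the robot as it stands.
- The arm moves only by the shell command python3 -m pendant 'ROWS' [OPENING] [FORCE]. ROWS is JSON, a list of rows, each a list of 4 numbers: the shift along the tool's x, y, z in mm, then the turn about the tool's x in degrees. A call has 1 to 12 rows; each row shifts and turns the commanded pose from where the row before left it, along the tool's axes as they then stand; what a row does not reach is not made up. A row lasts 1/8 s, in which the tool goes at most 62.5 mm and 10.7 degrees, less where a joint would pass 70% of its speed; a pose out of reach is approached as far as the arm can. A call is refused whole if a number of a shift passes 62.5 or a number of a turn 10.7, either way. A call with a gripper value outside its range is refused whole. OPENING is the opening, from -1 (shut) to 1 (fully open), set as the call begins (- or left out, the last holds). The fingers move at their own pace and stop on an object; FORCE is the grip in N (left out, the last holds). Time passes only in rows, so rows that do not move let the fingers close. It gives the time, the measured TCP pose, the force and the opening at its end, in the units of the state.
- bot.observe(): the state, without advancing time (a new reading comes with each control period).
- grab_frame(name): name is "scene" or "top" or "wrist"; returns a dict with "img" (400x640x3 uint8, red, green, blue), "fovy" (degrees; the focal length in pixels is half the picture's height over the tangent of half this angle, whatever the lens; pixels are square), "cx", "cy" (the principal point, pixels), "R" (3x3) and "t" (3): a world point X has camera coordinates R X + t. Camera axes: x right, y down, z forward; pixel columns grow to the right and rows downward; lengths in m; the calibration is good to about 2 mm. The wrist camera is an equidistant fisheye: a pixel r from the principal point sees the ray r / f radians off the axis. A picture is of the moment at which its call begins. There is no depth.
- job_done(): hands the job in, once; it reports no verdict.
The state is a dict: "clock": time; "qpos": joint angles; "qd": joint speeds; "joint_efforts": joint torques, N m; "position": TCP position; "tool_rot": TCP orientation; "force": force on the tool from outside, world axes, zero at the start; "moment": the same for the moment, N m; "grip_width": finger opening in m.
Only numpy, scipy, OpenCV 4.12 (cv2) and the standard library are available. Lean on these libraries where they do the work, as an engineer would, in place of code of your own. Each camera call takes 0.05 s, during which the arm holds its last target.

## Working session

There is one attempt and no reset: what is moved stays moved. The work goes in short steps, Python scripts to look and compute and a shell command to move; the robot and the scene stay as the last step left them, time stands still between calls to the robot, and variables do not carry over. Pictures are saved under pics/ and viewed, and the job is handed in when it is done.

```bash
ls; mkdir -p pics; python3 - <<'E'
from workcell import bot, grab_frame
import cv2
print(bot.observe())
for n in ("scene","top","wrist"):
    f=grab_frame(n); cv2.imwrite(f"pics/{n}0.png",f["img"][:,:,::-1]); print(n,f["fovy"],f["cx"],f["cy"],f["R"],f["t"])
E
```

```text
pics
{'clock': 0.0, 'qpos': array([-1.29019154,  0.52203337, -0.03632005,  1.59997178,  0.02118061,
        1.02109095, -0.11278593]), 'qd': array([-7.81865651e-04, -4.70969182e-04, -8.33927638e-04,  3.26290306e-04,
       -8.14417621e-04, -7.15453909e-05, -5.24908082e-04]), 'joint_efforts': array([ 4.02923270e-04, -9.27095532e+01,  1.97983302e+00, -3.69929123e+01,
        1.78451330e-02,  8.22782546e-03, -2.32129921e-06]), 'position': array([0.2147057 , 0.58662276, 0.23072671]), 'tool_rot': array([-1.51188637,  1.56967707, -1.86270422]), 'force': array([0.29799548, 0.09315793, 0.2704532 ]), 'moment': array([ 0.00590992, -0.00824334,  0.01854926]), 'grip_width': 0.08541405000980942}
scene 43.201533929959574 320.9925048104879 202.29044042069998 [[ 0.4730651  -0.88099844  0.00715286]
 [-0.39410219 -0.21886625 -0.89262592]
 [ 0.78796756  0.41945121 -0.45074139]] [-0.29351931  0.30085177  0.74359378]
top 42.214752186980235 323.0840232219754 203.52709272210805 [[-0.01211925 -0.99992001 -0.00361859]
 [-0.99742886  0.01234452 -0.07059236]
 [ 0.07063138  0.00275376 -0.99749868]] [-0.06842938  0.54125307  1.43120988]
wrist 65.70646984690485 323.0536458937118 199.81083331406182 [[ 0.34357262  0.93912356 -0.00218944]
 [ 0.9007257  -0.32886336  0.28379941]
 [ 0.26580268 -0.0994778  -0.95888117]] [-0.62417024 -0.03635161  0.38023324]
```

View pics/scene0.png

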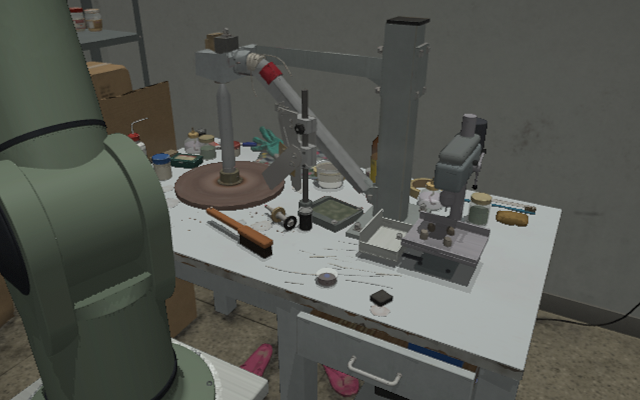

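View pics/top0.png

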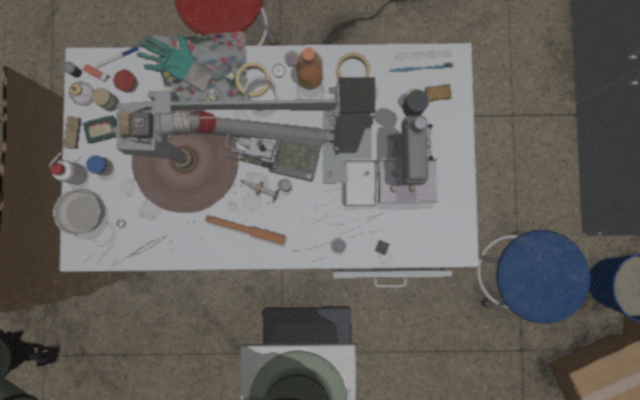

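View pics/wrist0.png

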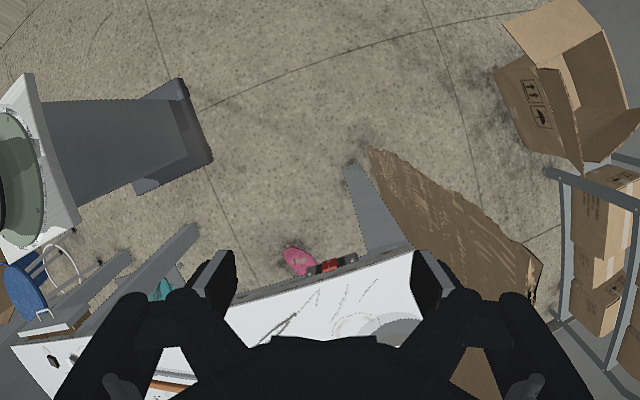

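```bash
cat > h.py <<'E'
import numpy as np,cv2
from workcell import bot, grab_frame
def ray(f,u,v):
    F=200/np.tan(np.radians(f["fovy"])/2)
    d=np.array([(u-f["cx"])/F,(v-f["cy"])/F,1.]);R=np.array(f["R"]);t=np.array(f["t"])
    return -R.T@t, R.T@d
def onz(f,u,v,z):
    c,d=ray(f,u,v); return c+d*(z-c[2])/d[2]
def proj(f,X):
    F=200/np.tan(np.radians(f["fovy"])/2); p=np.array(f["R"])@np.array(X)+np.array(f["t"])
    if f.get("fish"):
        r=np.hypot(p[0],p[1]);th=np.arctan2(r,p[2]);return f["cx"]+F*th*p[0]/r,f["cy"]+F*th*p[1]/r
    return f["cx"]+F*p[0]/p[2],f["cy"]+F*p[1]/p[2]
def crop(n,x0,y0,x1,y1,name,k=None):
    f=grab_frame(n);i=f["img"][y0:y1,x0:x1,::-1];k=k or min(800/(x1-x0),600/(y1-y0))
    cv2.imwrite("pics/"+name,cv2.resize(i,None,fx=k,fy=k,interpolation=cv2.INTER_CUBIC));print(k);return f
E
python3 - <<'E'
from h import *
crop("top",320,70,480,190+30,"t1.png",5)
crop("scene",330,90,530,300-60,"s1.png",4)
crop("top",190,170,400,270,"t2.png",3.8)
crop("scene",180,190,400,320,"s2.png",3.6)
E
```

```text
5
4
3.8
3.6
```

View pics/t1.png

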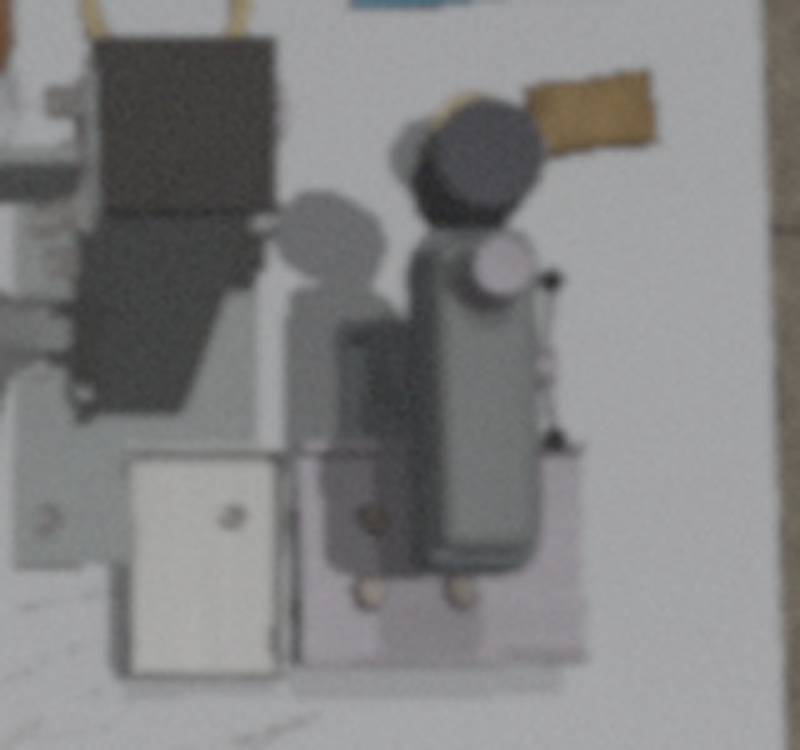

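View pics/s1.png

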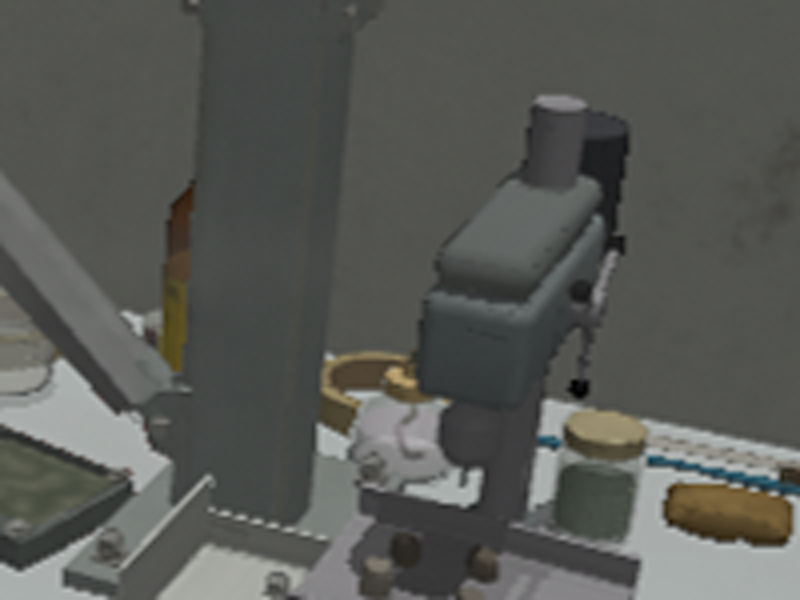

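View pics/t2.png

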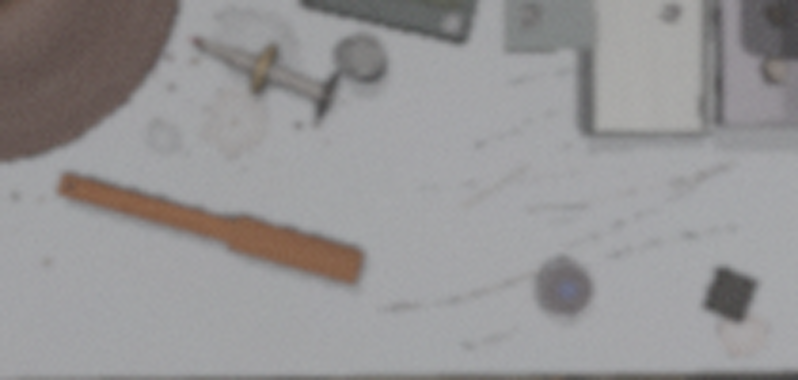

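View pics/s2.png

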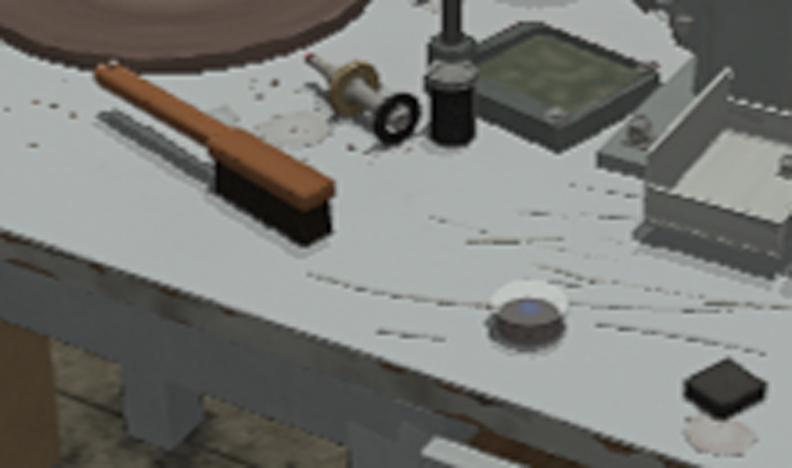

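```bash
python3 - <<'E'
from h import *
from scipy.spatial.transform import Rotation as Ro
o=bot.observe(); print(Ro.from_euler('xyz',o["tool_rot"]).as_matrix().round(3))
f=grab_frame("top"); hsv=cv2.cvtColor(f["img"],cv2.COLOR_RGB2HSV)
m=((hsv[:,:,0]<18)&(hsv[:,:,1]>100)).astype(np.uint8); m[:200]=0;m[260:]=0;m[:,:195]=0;m[:,300:]=0
ys,xs=np.nonzero(m);P=np.array([onz(f,x,y,0.041)[:2] for x,y in zip(xs,ys)])
print(len(P)); c=P.mean(0); w,V=np.linalg.eigh(np.cov((P-c).T)); d=V[:,1]; d*=-np.sign(d[1]) # toward head, -y
s=(P-c)@d; n=(P-c)@np.array([-d[1],d[0]])
print(c,d,np.degrees(np.arctan2(d[1],d[0])),s.min(),s.max())
for a in np.linspace(-.13,.11,13):
    k=abs(s-a)<.01; print(round(a,3),n[k].min().round(4),n[k].max().round(4),n[k].mean().round(4))
g=lambda u,v,z:onz(f,u,v,z).round(4)
print("table front corners",g(379,202.6,.073),g(436.6,202,.073))
print("tray corners floor z.019/.042",[ (g(320+x/5,70+y/5,.042)) for x,y in((128,458),(278,458),(278,677),(128,677))])
print("gem",g(338,245,.01))
E
```

```text
[[-0.     0.344  0.939]
 [-0.     0.939 -0.344]
 [-1.    -0.     0.   ]]
396
[0.46679327 0.12411926] [-0.28329831 -0.95903184] -106.45715703430193 -0.1215821834585378 0.09131401809181136
-0.13 0.0018 0.0045 0.0031
-0.11 -0.0053 0.0048 -0.0003
-0.09 -0.0054 0.0052 -0.0001
-0.07 -0.0051 0.0055 0.0002
-0.05 -0.0051 0.0054 0.0
-0.03 -0.0052 0.0054 0.0001
-0.01 -0.0052 0.0053 -0.0001
0.01 -0.009 0.0091 -0.0001
0.03 -0.009 0.009 0.0
0.05 -0.009 0.0093 -0.0
0.07 -0.0091 0.0093 0.0001
0.09 -0.0091 0.0089 -0.0001Traceback (most recent call last):
  File "<stdin>", line 11, in <module>
    return umr_minimum(a, axis, None, out, keepdims, initial, where)
ValueError: zero-size array to reduction operation minimum which has no identity
```

```bash
python3 - <<'E'
from h import *
f=grab_frame("top"); 
img=f["img"].astype(float); sc=img[:,:,0]-img[:,:,2]   # R-B
c=np.array([0.46679,0.12412]);d=np.array([-.2833,-.95903]);n=np.array([.95903,-.2833])
S=cv2.GaussianBlur(sc,(3,3),.6)
def val(s,t,z=.041):
    p=c+s*d+t*n;u,v=proj(f,[p[0],p[1],z]);return cv2.getRectSubPix(S.astype(np.float32),(1,1),(float(u),float(v)))[0,0]
print("tail",[(round(s,3),int(val(s,0))) for s in np.arange(-.145,-.105,.003)])
print("head",[(round(s,3),int(val(s,0))) for s in np.arange(.08,.112,.003)])
print("junction",[(round(s,3),int(val(s,.0105)),int(val(s,-.0105))) for s in np.arange(-.02,.022,.003)])
print("width",[(round(t,3),int(val(-.06,t)),int(val(.05,t))) for t in np.arange(-.02,.021,.002)])
g=lambda u,v,z:onz(f,u,v,z).round(4)
print("table front corners",g(379,202.6,.073),g(436.6,202,.073))
print("tray corners rim",[ (g(320+x/5,70+y/5,.042)) for x,y in((128,458),(278,458),(278,677),(128,677))])
print("gem",g(338,245,.01))
s=grab_frame("scene")
for nm,u,v in(("tail top",180+97/3.6,190+70/3.6),("head near corner top",180+306/3.6,190+207/3.6),("head far corner",180+333/3.6,190+185/3.6)): print(nm,onz(s,u,v,.041))
E
```

```text
tail [(np.float64(-0.145), -3), (np.float64(-0.142), -3), (np.float64(-0.139), -2), (np.float64(-0.136), 0), (np.float64(-0.133), 9), (np.float64(-0.13), 26), (np.float64(-0.127), 38), (np.float64(-0.124), 40), (np.float64(-0.121), 44), (np.float64(-0.118), 52), (np.float64(-0.115), 56), (np.float64(-0.112), 58), (np.float64(-0.109), 58), (np.float64(-0.106), 59)]
head [(np.float64(0.08), 57), (np.float64(0.083), 57), (np.float64(0.086), 57), (np.float64(0.089), 55), (np.float64(0.092), 46), (np.float64(0.095), 26), (np.float64(0.098), 7), (np.float64(0.101), 0), (np.float64(0.104), -3), (np.float64(0.107), -2), (np.float64(0.11), -2)]
junction [(np.float64(-0.02), 6, 11), (np.float64(-0.017), 6, 11), (np.float64(-0.014), 7, 10), (np.float64(-0.011), 8, 10), (np.float64(-0.008), 8, 10), (np.float64(-0.005), 12, 13), (np.float64(-0.002), 18, 19), (np.float64(0.001), 27, 29), (np.float64(0.004), 35, 37), (np.float64(0.007), 39, 40), (np.float64(0.01), 40, 41), (np.float64(0.013), 40, 40), (np.float64(0.016), 39, 41), (np.float64(0.019), 39, 41)]
width [(np.float64(-0.02), -2, -1), (np.
[... 288 characters left out ...]
 (np.float64(0.002), 58, 58), (np.float64(0.004), 52, 56), (np.float64(0.006), 39, 54), (np.float64(0.008), 24, 49), (np.float64(0.01), 9, 40), (np.float64(0.012), 1, 24), (np.float64(0.014), -1, 10), (np.float64(0.016), -2, 1), (np.float64(0.018), -2, -1), (np.float64(0.02), -2, -2)]
table front corners [ 0.5372 -0.2259  0.073 ] [ 0.5369 -0.3809  0.073 ]
tray corners rim [array([ 0.6544, -0.1389,  0.042 ]), array([ 0.6533, -0.222 ,  0.042 ]), array([ 0.5318, -0.2196,  0.042 ]), array([ 0.5328, -0.137 ,  0.042 ])]
gem [ 0.4241 -0.1154  0.01  ]
tail top [0.49208869 0.24269498 0.041     ]
head near corner top [0.41574545 0.02413477 0.041     ]
head far corner [0.44413375 0.02389235 0.041     ]
```

```bash
python3 -m pendant '[[6,-23.4,32.6,0],[6,-23.4,32.6,0],[6,-23.4,32.6,0],[6,-23.4,32.6,0],[6,-23.4,32.6,0],[6,-23.4,32.6,0],[6,-23.4,32.6,0],[6,-23.4,32.6,0],[6,-23.4,32.6,0],[6,-23.4,32.6,0],[6,-23.4,32.6,0],[6,-23.4,32.6,0]]' && python3 -m pendant '[[0,0,0,9.6],[0,0,0,9.6],[0,0,0,9.6],[0,0,0,9.6],[0,0,0,9.6],[0,0,0,9.6],[0,0,0,9.6],[0,0,0,9.6],[0,0,0,9.6],[0,0,0,0]]'
python3 - <<'E'
from h import *
from scipy.spatial.transform import Rotation as Ro
o=bot.observe(); print(o["qpos"],Ro.from_euler('xyz',o["tool_rot"]).as_matrix().round(3))
f=crop("wrist",0,0,640,400,"w1.png",1.25); f["fish"]=1
d=np.array([-.2833,-.95903]);O=np.array([.4532,.0781])
for s in(-.18,-.115,-.049,.049): print(s,np.round(np.array(proj(f,[*(O+s*d),.041]))*1.25))
E
```

```text
clock: 2.0
position: [0.4864, 0.1877, 0.1592]
tool_rot: [0.877, 1.57, 0.526]
force: [0.7, 0.1, -1.1]
grip_width: 0.0858
clock: 3.25
position: [0.4856, 0.189, 0.1593]
tool_rot: [0.556, 1.57, -1.302]
force: [0.4, 0.4, 0.6]
grip_width: 0.0852
[-0.80824479  0.4934464   0.43728905  1.9584681  -0.29748574  0.75217532
 -0.48419179] [[ 0.     0.959 -0.283]
 [-0.    -0.283 -0.959]
 [-1.     0.     0.   ]]
1.25
-0.18 [406. 150.]
-0.115 [406. 243.]
-0.049 [405. 327.]
0.049 [405. 423.]
```

View pics/w1.png

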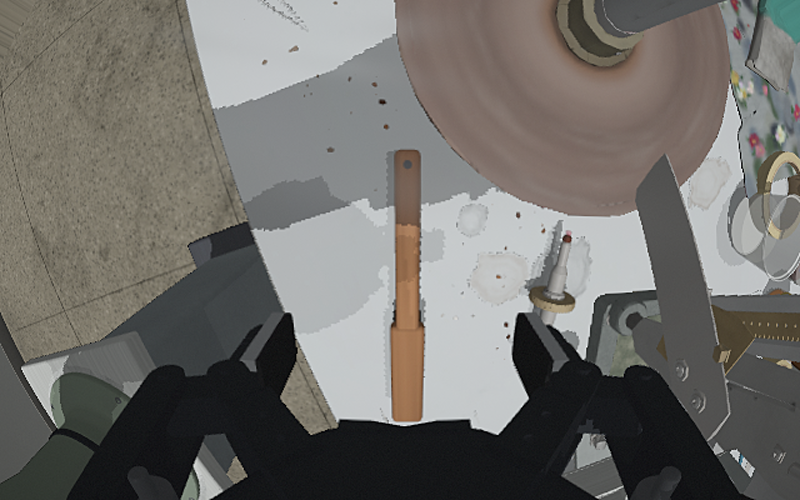

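```bash
python3 -m pendant '[[25,0,0,0],[25,0,0,0],[25,0,0,0],[25,0,0,0],[20,0,0,0],[14,0,0,0],[8,0,0,0],[1,0,0,0],[0,0,0,0],[0,0,0,0]]' && python3 -m pendant '[[0,0,0,0],[0,0,0,0],[0,0,0,0],[0,0,0,0],[0,0,0,0],[0,0,0,0],[0,0,0,0],[0,0,0,0]]' -1 80
```

```text
clock: 4.55
position: [0.4859, 0.189, 0.0168]
tool_rot: [2.381, 1.57, 0.523]
force: [0.7, 0.1, -0.4]
grip_width: 0.0853
clock: 5.55
position: [0.4856, 0.1888, 0.0163]
tool_rot: [-1.229, 1.571, -3.088]
force: [-0.6, 1.0, 1.8]
grip_width: 0.0165
```

```bash
python3 -m pendant '[[-4,0,0,0],[-14,0,0,0],[-25,0,0,0],[-30,0,0,0],[-25,0,0,0],[-12,0,0,0],[-4,0,0,0],[0,0,0,0]]' -1 110 && python3 -m pendant '[[0,5,20,0],[0,10,35,0],[0,13.3,47,0],[0,13.3,47,0],[0,13.3,47,0],[0,13.3,47,0],[0,13.3,47,0],[0,13.3,47,0],[0,13.3,47,0],[0,13.3,47,0],[0,13.3,47,0],[0,13.3,47,0]]' && python3 -m pendant '[[0,11,40,0],[0,6,20,0],[0,0,0,0]]'
python3 - <<'E'
from h import *
print(bot.observe()["qpos"]);crop("scene",0,0,640,400,"s3.png",1.25)
E
```

```text
clock: 6.55
position: [0.4855, 0.1888, 0.13]
tool_rot: [-0.807, 1.57, -2.665]
force: [-0.4, -0.2, -1.0]
grip_width: 0.0162
clock: 8.05
position: [0.477, -0.3587, 0.1295]
tool_rot: [-1.717, 1.569, 2.707]
force: [1.5, -0.4, -0.9]
grip_width: 0.0161
clock: 8.43
position: [0.4757, -0.421, 0.1293]
tool_rot: [-1.275, 1.569, -3.137]
force: [-0.3, 1.4, -0.4]
grip_width: 0.0159
[ 0.38753974  0.68996036  0.37489631  1.67117728 -0.3162687   0.84217525
  0.6059752 ]
1.25
```

View pics/s3.png

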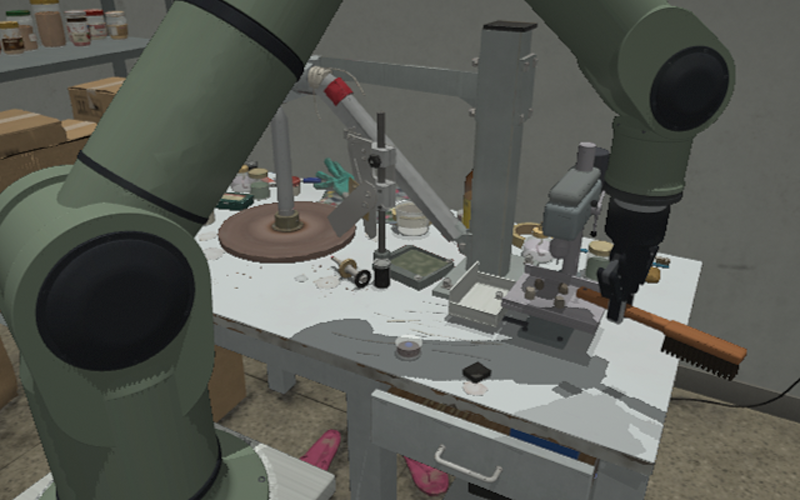

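```bash
python3 -m pendant '[[0,0,0,-10.6],[0,0,0,-10.6],[0,0,0,-10.6],[0,0,0,-10.6],[0,0,0,-10.6],[0,0,0,-10.6],[0,0,0,-10.6],[0,0,0,-10.6],[0,0,0,-10.6],[0,0,0,-10.6],[0,0,0,0]]'
python3 - <<'E'
from h import *
from scipy.spatial.transform import Rotation as Ro
o=bot.observe(); print(o["qpos"],o["position"],Ro.from_euler('xyz',o["tool_rot"]).as_matrix().round(3),o["moment"])
f=crop("wrist",0,0,640,400,"w2.png",1.25); np.save("w2.npy",f)
crop("top",300,80,480,230,"t3.png",4)
E
```

```text
clock: 9.85
position: [0.4774, -0.4182, 0.13]
tool_rot: [1.97, 1.57, 1.961]
force: [0.3, -0.7, -0.9]
grip_width: 0.0156
[ 0.7066408   0.65286009 -0.12097104  1.65363892  0.09769646  0.84186884
  2.10698828] [ 0.47737904 -0.41822141  0.12998722] [[-0.     0.009  1.   ]
 [ 0.001  1.    -0.009]
 [-1.     0.001 -0.   ]] [ 0.00142999  0.07398146 -0.01139355]
1.25
4
```

View pics/w2.png

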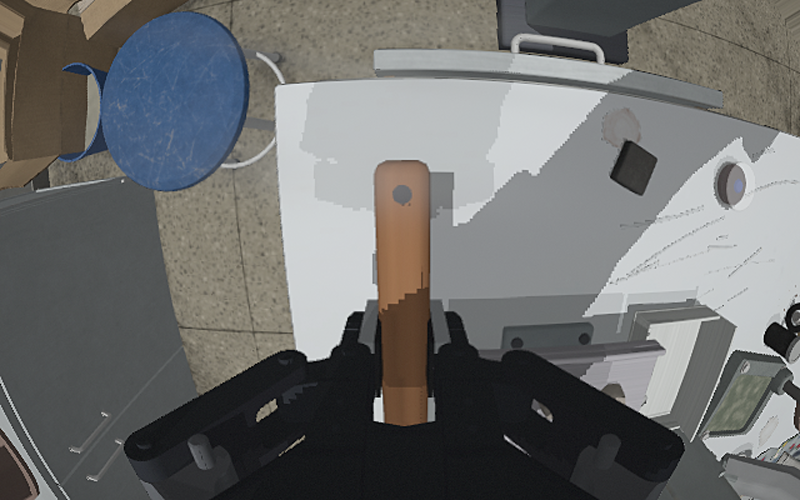

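View pics/t3.png

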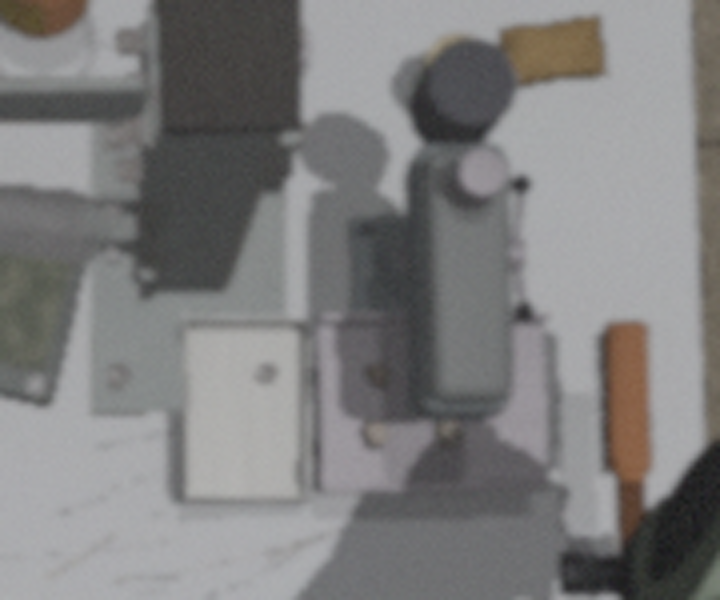

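```bash
python3 - <<'E'
from h import *
f=grab_frame("top");g=lambda u,v,z:onz(f,u,v,z).round(4)
F=lambda x,y,z:g(300+x/4,80+y/4,z)
print("brush head end",F(628,322,.152),F(606,400,.152),F(650,400,.152))
print("fence",F(530,318,.083),F(330,314,.083),"lip",F(330,492,.073),F(540,490,.073))
i=f["img"].mean(2)
for u in (427,432,385): print(u,[int(i[v,u]) for v in range(150,215)])
print([int(x) for x in i[195,360:445]])
w=np.load("w2.npy",allow_pickle=True).item();w["fish"]=1
for X in([.537,-.3815,.073],[.537,-.2265,.073],[.595,-.2265,.065],[.5325,-.219,.042],[.5325,-.137,.042]): print(X,np.round(np.array(proj(w,X))*1.25))
E
python3 - <<'E'
import cv2
i=cv2.imread("pics/w2.png")[280:450,480:760];cv2.imwrite("pics/w2c.png",cv2.resize(i,None,fx=2.8,fy=2.8))
E
```

```text
brush head end [ 0.6369 -0.4188  0.152 ] [ 0.587  -0.4033  0.152 ] [ 0.5866 -0.4313  0.152 ]
fence [ 0.6509 -0.3709  0.083 ] [ 0.6553 -0.2366  0.083 ] lip [ 0.536  -0.2353  0.073 ] [ 0.5356 -0.3766  0.073 ]
427 [119, 124, 125, 128, 127, 121, 112, 107, 101, 99, 97, 104, 112, 112, 114, 111, 111, 111, 110, 110, 109, 112, 111, 111, 110, 113, 113, 118, 119, 120, 126, 140, 145, 146, 148, 149, 150, 149, 151, 145, 132, 111, 99, 95, 91, 91, 91, 95, 95, 90, 88, 91, 84, 88, 89, 90, 88, 91, 98, 104, 110, 111, 112, 111, 113]
432 [165, 165, 161, 161, 156, 142, 115, 92, 77, 79, 100, 123, 140, 145, 147, 144, 146, 147, 146, 149, 148, 150, 149, 148, 152, 149, 150, 151, 149, 151, 151, 150, 150, 148, 149, 146, 151, 149, 152, 151, 151, 148, 138, 126, 107, 99, 96, 99, 94, 90, 89, 87, 88, 95, 99, 99, 103, 102, 103, 108, 112, 110, 112, 113, 112]
385 [110, 108, 110, 113, 109, 110, 113, 113, 120, 117, 99, 87, 94, 100, 99, 100, 99, 99, 103, 110, 109, 112, 114, 112, 113, 114, 113, 110, 110, 112, 113, 118, 129, 139, 147, 153, 151, 154, 154, 154, 153, 154, 154, 153, 153, 152, 154, 153, 154, 152, 150, 149, 145, 143, 148, 153, 153, 153, 153, 156, 156, 151, 133, 129, 125]
[173, 173, 172, 172, 174, 175, 175, 173, 172, 172, 173, 171, 168, 155, 134, 127, 136, 136, 112, 104, 125, 144, 151, 152, 155, 152, 154, 156, 151, 150, 156, 152, 150, 150, 151, 141, 134, 132, 131, 131, 129, 130, 124, 111, 95, 82, 75, 76, 72, 75, 75, 75, 76, 73, 78, 74, 84, 90, 93, 95, 93, 94, 94, 94, 93, 94, 95, 91, 95, 92, 96, 94, 99, 104, 113, 115, 112, 112, 114, 123, 133, 143, 149, 151, 153]
[0.537, -0.3815, 0.073] [464. 364.]
[0.537, -0.2265, 0.073] [669. 345.]
[0.595, -0.2265, 0.065] [644. 402.]
[0.5325, -0.219, 0.042] [657. 321.]
[0.5325, -0.137, 0.042] [723. 312.]
```

View pics/w2c.png

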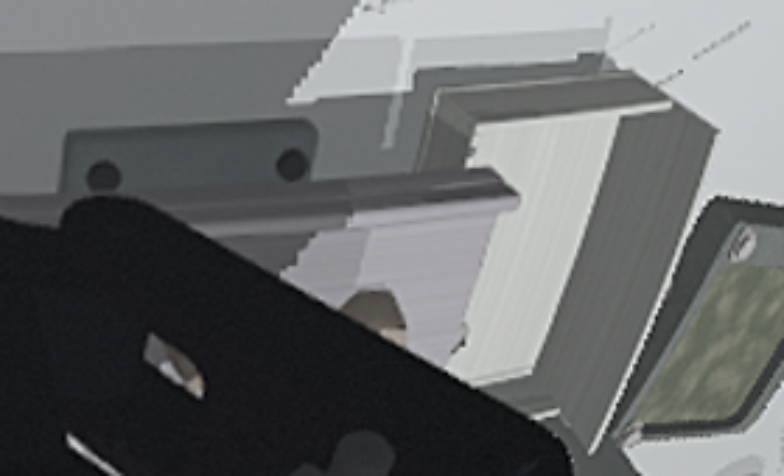

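```bash
cat > r.py <<'E'
from h import *
import sys
n=int(sys.argv[1]) if len(sys.argv)>1 else 1
A=[]
for k in range(n):
    o=bot.observe();A.append(np.r_[o["position"]*1000,o["force"],o["moment"]]); 
    if k<n-1: grab_frame("top")
A=np.array(A);print(round(o["clock"],2),A.mean(0).round(3))
E
python3 -m pendant '[[5,0,1,0],[10,0,1,0],[8,0,1,0],[2,0,1,-0.4],[0,0,0,0]]'; python3 r.py 3
python3 -m pendant '[[0,5,0,0],[0,12,0,0],[0,14,0,0],[0,12,0,0],[0,8,0,0],[0,4,0,0],[0,0,0,0],[0,0,0,0]]'; python3 r.py 6
python3 - <<'E'
from h import *
crop("top",340,100,480,205,"t4.png",5.5)
crop("scene",380,130,560,265,"s4.png",4.4)
E
```

```text
clock: 10.62
position: [0.4818, -0.419, 0.1051]
tool_rot: [2.256, 1.571, 2.254]
force: [-0.5, -0.4, -1.0]
grip_width: 0.0159
10.72 [ 4.81767e+02 -4.19082e+02  1.05342e+02 -3.50000e-02 -7.00000e-03
 -7.91000e-01 -8.00000e-03  9.60000e-02  3.40000e-02]
clock: 11.72
position: [0.4817, -0.3645, 0.1053]
tool_rot: [-1.537, 1.571, -1.539]
force: [-0.2, 0.4, -1.9]
grip_width: 0.0162
11.97 [ 4.81698e+02 -3.64346e+02  1.05262e+02  2.40000e-02 -4.70000e-02
 -1.33800e+00 -9.00000e-03  1.27000e-01 -1.20000e-02]
5.5
4.4
```

View pics/t4.png

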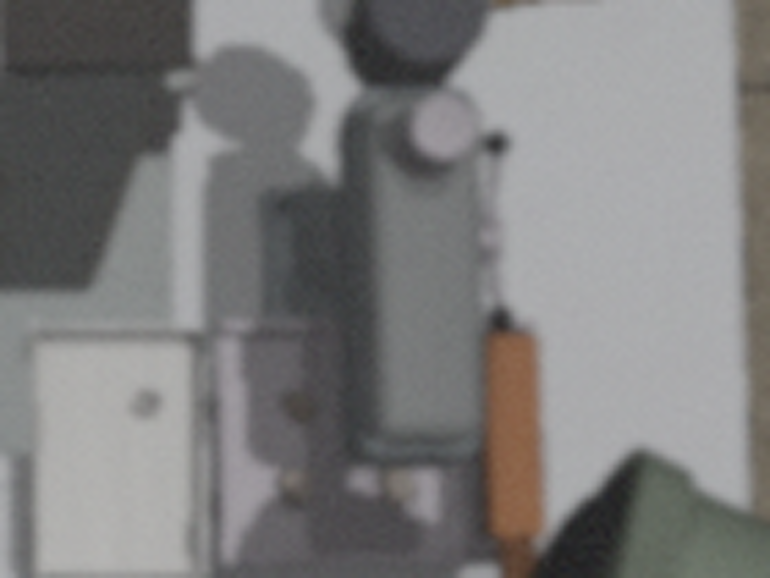

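View pics/s4.png

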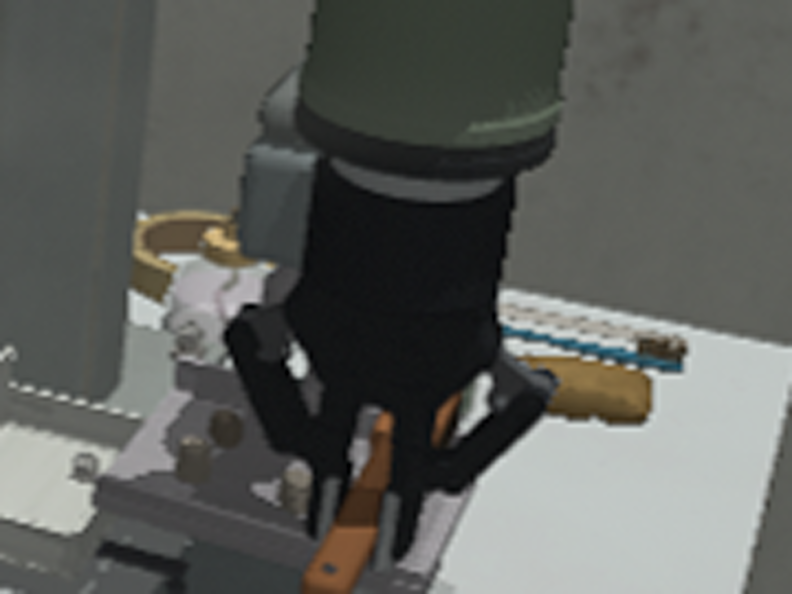

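```bash
python3 -m pendant '[[4,0,0,0],[5,0,0,0],[3,0,0,0],[0,0,0,0]]'; python3 r.py 3
python3 -m pendant '[[1,0,0,0],[1,0,0,0],[0,0,0,0]]'; python3 r.py 3;python3 -m pendant '[[1,0,0,0],[0,0,0,0]]'|grep -v rot; python3 r.py 3
```

```text
clock: 12.58
position: [0.4817, -0.3639, 0.0929]
tool_rot: [2.597, 1.57, 2.595]
force: [-0.8, -0.3, -1.2]
grip_width: 0.0158
12.68 [ 4.81765e+02 -3.63977e+02  9.31550e+01 -7.00000e-02 -2.01000e-01
 -9.51000e-01 -4.40000e-02  1.30000e-01 -1.30000e-02]
clock: 13.05
position: [0.4818, -0.364, 0.0912]
tool_rot: [-3.135, 1.571, -3.137]
force: [0.6, -0.5, -1.7]
grip_width: 0.0162
13.15 [ 4.81783e+02 -3.64020e+02  9.12920e+01  2.31000e-01 -1.69000e-01
 -1.10300e+00  1.80000e-02  1.14000e-01  1.50000e-02]
clock: 13.4
position: [0.4818, -0.364, 0.0902]
force: [-1.2, -1.0, -0.6]
grip_width: 0.0161
13.5 [ 4.81779e+02 -3.64006e+02  9.02680e+01 -2.14000e-01 -1.91000e-01
 -9.61000e-01  0.00000e+00  9.00000e-02 -2.00000e-03]
```

```bash
cat >> r.py <<'E'
m=A.mean(0)
sys.exit(1 if (m[7]<0.03 or m[5]>0.6) else 0)
E
python3 -m pendant '[[0.8,0,0,0],[0,0,0,0]]' >/dev/null && python3 r.py 3 && python3 -m pendant '[[0.8,0,0,0],[0,0,0,0]]' >/dev/null && python3 r.py 3 && python3 -m pendant '[[0.8,0,0,0],[0,0,0,0]]' >/dev/null && python3 r.py 3 && python3 -m pendant '[[0.8,0,0,0],[0,0,0,0]]' >/dev/null && python3 r.py 3 && python3 -m pendant '[[0.8,0,0,0],[0,0,0,0]]' >/dev/null && python3 r.py 3 && python3 -m pendant '[[0.8,0,0,0],[0,0,0,0]]' >/dev/null && python3 r.py 3
```

```text
13.85 [ 4.81782e+02 -3.64027e+02  8.94660e+01 -4.12000e-01 -2.04000e-01
 -1.05300e+00 -4.00000e-03  1.13000e-01  2.70000e-02]
14.2 [ 4.81788e+02 -3.64019e+02  8.86680e+01 -2.68000e-01 -6.01000e-01
 -1.23200e+00  1.00000e-03  9.10000e-02  4.00000e-03]
14.55 [ 4.81780e+02 -3.64019e+02  8.78750e+01  4.32000e-01 -5.20000e-02
 -1.23000e+00  3.30000e-02  9.70000e-02  1.60000e-02]
14.9 [ 4.81757e+02 -3.64030e+02  8.70630e+01 -4.00000e-01  1.42000e-01
 -9.17000e-01 -9.00000e-03  1.11000e-01 -5.00000e-03]
15.25 [ 4.81782e+02 -3.64015e+02  8.62720e+01  8.80000e-02  6.50000e-01
 -8.68000e-01 -1.50000e-02  9.50000e-02 -9.00000e-03]
15.6 [ 4.81763e+02 -3.64042e+02  8.54640e+01  1.48000e-01 -4.86000e-01
 -1.18500e+00 -1.00000e-02  1.37000e-01  4.00000e-03]
```

```bash

python3 -m pendant '[[0.8,0,0,0],[0,0,0,0]]' >/dev/null && python3 r.py 2 && python3 -m pendant '[[0.8,0,0,0],[0,0,0,0]]' >/dev/null && python3 r.py 2 && python3 -m pendant '[[0.8,0,0,0],[0,0,0,0]]' >/dev/null && python3 r.py 2 && python3 -m pendant '[[0.8,0,0,0],[0,0,0,0]]' >/dev/null && python3 r.py 2 && python3 -m pendant '[[0.8,0,0,0],[0,0,0,0]]' >/dev/null && python3 r.py 2 && python3 -m pendant '[[0.8,0,0,0],[0,0,0,0]]' >/dev/null && python3 r.py 2 && python3 -m pendant '[[0.8,0,0,0],[0,0,0,0]]' >/dev/null && python3 r.py 2 && python3 -m pendant '[[0.8,0,0,0],[0,0,0,0]]' >/dev/null && python3 r.py 2 && python3 -m pendant '[[0.8,0,0,0],[0,0,0,0]]' >/dev/null && python3 r.py 2
```

```text
15.9 [ 4.81769e+02 -3.64030e+02  8.46630e+01  2.10000e-02  1.73000e-01
 -9.95000e-01 -3.10000e-02  1.18000e-01 -1.30000e-02]
16.2 [ 4.81774e+02 -3.64009e+02  8.38580e+01  2.56000e-01  1.40000e-02
 -8.85000e-01  3.00000e-03  1.14000e-01  5.00000e-03]
16.5 [ 4.81767e+02 -3.64036e+02  8.30670e+01  4.11000e-01 -8.59000e-01
 -8.50000e-01 -2.40000e-02  7.40000e-02  3.90000e-02]
16.8 [ 4.81758e+02 -3.64013e+02  8.22440e+01  1.95000e-01  2.70000e-01
 -1.26300e+00 -1.60000e-02  1.01000e-01  1.00000e-03]
17.1 [ 4.81766e+02 -3.64029e+02  8.14530e+01  7.10000e-02  3.53000e-01
 -1.29500e+00 -7.00000e-03  1.05000e-01  1.30000e-02]
17.4 [ 4.81782e+02 -3.64023e+02  8.06620e+01 -4.47000e-01  1.04500e+00
 -1.22000e+00 -4.10000e-02  9.10000e-02 -6.20000e-02]
17.7 [ 4.81798e+02 -3.64061e+02  7.98840e+01  9.60000e-02 -4.69000e-01
 -1.75800e+00  3.60000e-02  2.10000e-02 -2.00000e-02]
```

```bash
python3 r.py 5;  python3 -m pendant '[[0.3,0,0,0],[0,0,0,0]]' >/dev/null; python3 r.py 5
```

```text
17.9 [ 4.81806e+02 -3.64048e+02  7.99130e+01  4.58000e-01 -2.42000e-01
 -9.36000e-01  2.00000e-03  4.70000e-02 -8.00000e-03]
18.35 [ 4.81791e+02 -3.64044e+02  7.96160e+01 -2.46000e-01 -2.77000e-01
 -7.48000e-01 -1.40000e-02  9.70000e-02  9.00000e-03]
```

```bash
python3 -m pendant '[[0.5,0,0,0],[0,0,0,0]]' >/dev/null; python3 r.py 4 &&  python3 -m pendant '[[0.5,0,0,0],[0,0,0,0]]' >/dev/null && python3 r.py 4&&  python3 -m pendant '[[0.5,0,0,0],[0,0,0,0]]' >/dev/null && python3 r.py 4
```

```text
18.75 [ 4.81769e+02 -3.64080e+02  7.91710e+01 -1.38100e+00  3.15000e-01
  1.67100e+00  2.80000e-02  2.25000e-01  2.00000e-03]
```

```bash
python3 r.py 6; python3 - <<'E'
from h import *
o=bot.observe();print(o["position"],o["tool_rot"])
crop("scene",380,130,560,265,"s5.png",4.4)
f=crop("wrist",160,200,480,400,"w5.png",2.5)
E
```

```text
19.0 [ 4.81768e+02 -3.64076e+02  7.91440e+01 -1.40500e+00  8.30000e-02
  1.73000e+00  1.30000e-02  2.68000e-01  2.60000e-02]
[ 0.48176241 -0.36405246  0.07911374] [-3.01230417  1.57071119 -3.01409331]
4.4
2.5
```

View pics/s5.png

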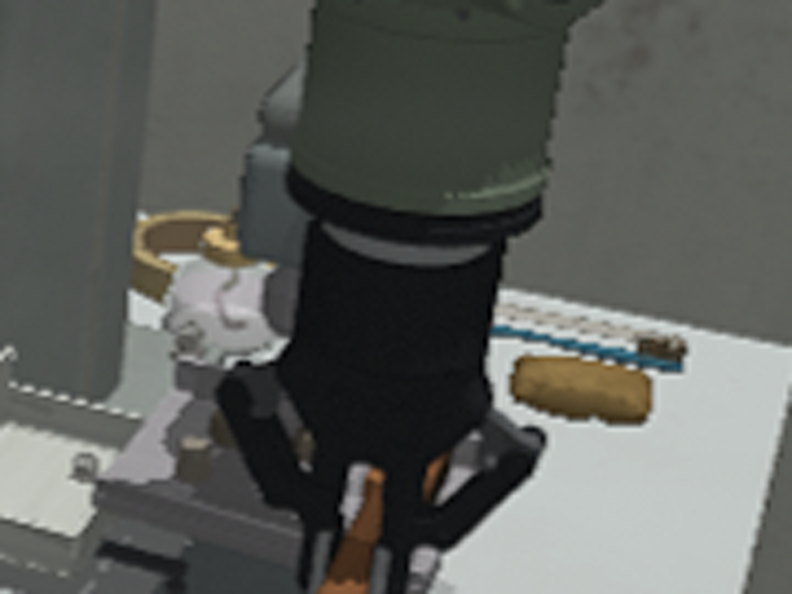

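View pics/w5.png

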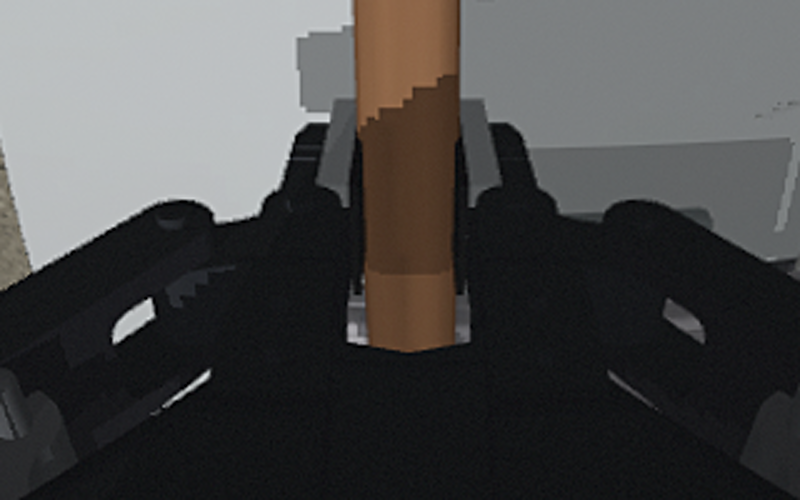

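```bash
python3 - <<'E'
from h import *
i=cv2.imread("pics/scene0.png")[205:290,350:500];cv2.imwrite("pics/s0c.png",cv2.resize(i,None,fx=5.3,fy=5.3,interpolation=cv2.INTER_CUBIC))
f=grab_frame("scene")
P=lambda X:(np.array(proj(f,X))-[350,205])*5.3
for z in(.06,.065,.07,.075,.08,.085):
  print(z,"L",P([.5365,-.2265,z]).round(),"R",P([.5365,-.3815,z]).round(),"Rrear",P([.652,-.3815,z]).round())
E
```

```text
0.06 L [257. 205.] R [658. 312.] Rrear [725. 170.]
0.065 L [258. 194.] R [660. 300.] Rrear [727. 160.]
0.07 L [259. 183.] R [662. 289.] Rrear [729. 149.]
0.075 L [260. 172.] R [664. 277.] Rrear [731. 138.]
0.08 L [261. 160.] R [666. 266.] Rrear [733. 127.]
0.085 L [262. 149.] R [668. 254.] Rrear [735. 116.]
```

View pics/s0c.png

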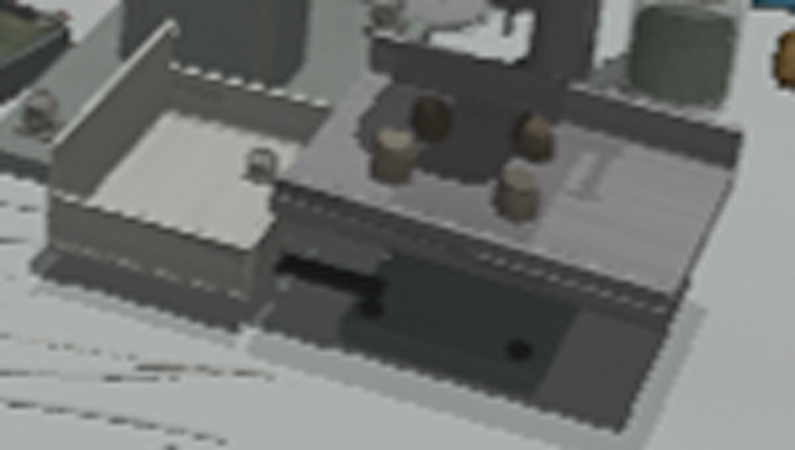

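```bash
cat > g.py <<'E'
from h import *
import sys
A=[]
for k in range(4):
    o=bot.observe();A.append(np.r_[o["position"]*1000,o["force"],o["moment"]])
    if k<3: grab_frame("top")
m=np.mean(A,0);print(round(o["clock"],2),"y_drill %.1f z %.2f F"%(m[1]+296.5,m[2]),m[3:6].round(2),"M",m[6:].round(2))
sys.exit(0 if -0.3<m[5]<3.2 else 1)
E
python3 -m pendant '[[0,1.5,0,0],[0,1.5,0,0]]' >/dev/null; python3 g.py && python3 -m pendant '[[0,1.5,0,0],[0,1.5,0,0]]' >/dev/null; python3 g.py
```

```text
19.55 y_drill -64.4 z 79.18 F [ 0.39 -0.87  1.13] M [-0.19 -0.14 -0.06]
19.95 y_drill -61.4 z 79.15 F [-0.11 -1.26  2.39] M [-0.26 -0.15 -0.1 ]
```

```bash
python3 -m pendant '[[0,2,0,0],[0,2,0,0]]' >/dev/null; python3 g.py && python3 -m pendant '[[0,2,0,0],[0,2,0,0]]' >/dev/null; python3 g.py
```

```text
20.35 y_drill -57.3 z 79.15 F [-0.08 -1.68  2.52] M [-0.31 -0.15 -0.12]
20.75 y_drill -53.3 z 79.15 F [-0.72 -1.77  3.3 ] M [-0.37 -0.14 -0.12]
```

```bash
python3 -m pendant '[[-0.3,2,0,0],[-0.3,2,0,0]]' >/dev/null; python3 g.py && python3 -m pendant '[[0,2,0,0],[0,2,0,0]]' >/dev/null; python3 g.py
```

```text
21.15 y_drill -49.1 z 79.65 F [ 0.04 -0.64  1.89] M [-0.17 -0.11 -0.09]
21.55 y_drill -45.3 z 79.71 F [-0.75 -1.17  1.7 ] M [-0.22 -0.11 -0.08]
```

```bash
python3 -m pendant '[[-0.07,2,0,0],[-0.08,2,0,0]]' >/dev/null; python3 g.py && python3 -m pendant '[[-0.07,2,0,0],[-0.08,2,0,0]]' >/dev/null; python3 g.py && python3 -m pendant '[[-0.07,2,0,0],[-0.08,2,0,0]]' >/dev/null; python3 g.py
```

```text
21.95 y_drill -41.3 z 79.87 F [ 0.28 -0.73  2.18] M [-0.21 -0.08 -0.11]
22.35 y_drill -37.3 z 80.01 F [-0.05 -1.21  2.35] M [-0.25 -0.08 -0.08]
22.75 y_drill -33.3 z 80.16 F [-0.29 -1.22  2.14] M [-0.27 -0.1  -0.11]
```

```bash
python3 -m pendant '[[-0.1,2,0,0],[-0.1,2,0,0]]' >/dev/null; python3 g.py && python3 -m pendant '[[-0.1,2,0,0],[-0.1,2,0,0]]' >/dev/null; python3 g.py && python3 -m pendant '[[-0.1,2,0,0],[-0.1,2,0,0]]' >/dev/null; python3 g.py && python3 -m pendant '[[-0.1,2,0,0],[-0.1,2,0,0]]' >/dev/null; python3 g.py
```

```text
23.15 y_drill -29.3 z 80.36 F [-0.6  -0.73  1.88] M [-0.21 -0.05 -0.09]
23.55 y_drill -25.3 z 80.55 F [ 0.08 -0.8   1.42] M [-0.2  -0.05 -0.1 ]
23.95 y_drill -21.3 z 80.74 F [-0.09 -1.03  1.09] M [-0.17 -0.09 -0.06]
24.35 y_drill -17.3 z 80.95 F [-0.39 -0.43  1.  ] M [-0.13 -0.09 -0.08]
```

```bash
python3 -m pendant '[[-0.07,2,0,0],[-0.07,2,0,0]]' >/dev/null; python3 g.py && python3 -m pendant '[[-0.08,2,0,0],[-0.08,2,0,0]]' >/dev/null; python3 g.py && python3 -m pendant '[[-0.08,2,0,0],[-0.08,2,0,0]]' >/dev/null; python3 g.py && python3 -m pendant '[[-0.08,2,0,0],[-0.08,2,0,0]]' >/dev/null; python3 g.py
python3 -c "
from h import *
crop('scene',360,150,520,270,'s6.png',5)"
```

```text
24.75 y_drill -13.3 z 81.10 F [-0.06  0.11  0.66] M [-0.12 -0.01 -0.07]
25.15 y_drill -9.3 z 81.25 F [-0.13 -0.62  0.73] M [-0.13  0.   -0.06]
25.55 y_drill -5.3 z 81.42 F [-0.2  -0.33  0.66] M [-0.13 -0.02 -0.1 ]
25.95 y_drill -1.3 z 81.57 F [ 0.05 -0.28  0.41] M [-0.14 -0.05 -0.09]
5
```

View pics/s6.png

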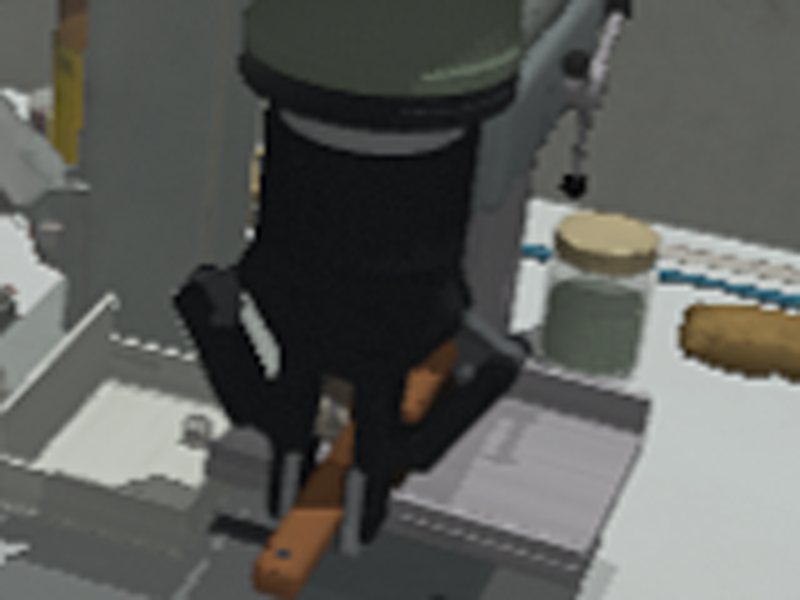

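```bash
python3 -m pendant '[[-0.03,2,0,0],[-0.03,2,0,0]]' >/dev/null; python3 g.py && python3 -m pendant '[[-0.06,2,0,0],[-0.06,2,0,0]]' >/dev/null; python3 g.py && python3 -m pendant '[[-0.06,2,0,0],[-0.06,2,0,0]]' >/dev/null; python3 g.py && python3 -m pendant '[[-0.07,2,0,0],[-0.07,2,0,0]]' >/dev/null; python3 g.py&& python3 -m pendant '[[-0.07,2,0,0],[-0.07,2,0,0]]' >/dev/null; python3 g.py
```

```text
26.4 y_drill 2.7 z 81.66 F [-0.26 -1.1   0.85] M [-0.19 -0.03 -0.1 ]
26.8 y_drill 6.7 z 81.78 F [-0.11 -0.35  0.76] M [-0.2  -0.04 -0.08]
27.2 y_drill 10.7 z 81.89 F [ 0.03 -0.89  0.88] M [-0.21 -0.07 -0.07]
27.6 y_drill 14.7 z 82.02 F [-0.12 -1.09  1.23] M [-0.19 -0.05 -0.11]
28.0 y_drill 18.7 z 82.16 F [ 0.09 -0.24  0.89] M [-0.2  -0.04 -0.07]
```

Steady at about 2 N; step 2 is covered. Continuing.

```bash
python3 -m pendant '[[-0.07,2,0,0],[-0.07,2,0,0]]' >/dev/null; python3 g.py && python3 -m pendant '[[-0.07,2,0,0],[-0.07,2,0,0]]' >/dev/null; python3 g.py && python3 -m pendant '[[-0.07,2,0,0],[-0.07,2,0,0]]' >/dev/null; python3 g.py && python3 -m pendant '[[-0.07,2,0,0],[-0.07,2,0,0]]' >/dev/null; python3 g.py&& python3 -m pendant '[[-0.07,2,0,0],[-0.07,2,0,0]]' >/dev/null; python3 g.py && python3 -m pendant '[[-0.07,2,0,0],[-0.07,2,0,0]]' >/dev/null; python3 g.py
python3 -c "
from h import *
crop('scene',340,170,500,290,'s7.png',5);crop('top',320,120,460,225,'t7.png',5)"
```

```text
28.4 y_drill 22.7 z 82.30 F [-0.04 -1.2   1.39] M [-0.19 -0.05 -0.07]
28.8 y_drill 26.7 z 82.45 F [-0.25 -0.71  1.02] M [-0.19 -0.04 -0.08]
29.2 y_drill 30.7 z 82.58 F [-0.27 -0.66  0.92] M [-0.19 -0.07 -0.07]
29.6 y_drill 34.7 z 82.73 F [-0.27 -0.56  1.31] M [-0.17 -0.04 -0.09]
30.0 y_drill 38.7 z 82.87 F [ 0.24 -0.52  1.02] M [-0.18 -0.06 -0.1 ]
30.4 y_drill 42.7 z 83.00 F [-0.13 -0.98  1.22] M [-0.15 -0.04 -0.09]
5
5
```

View pics/s7.png

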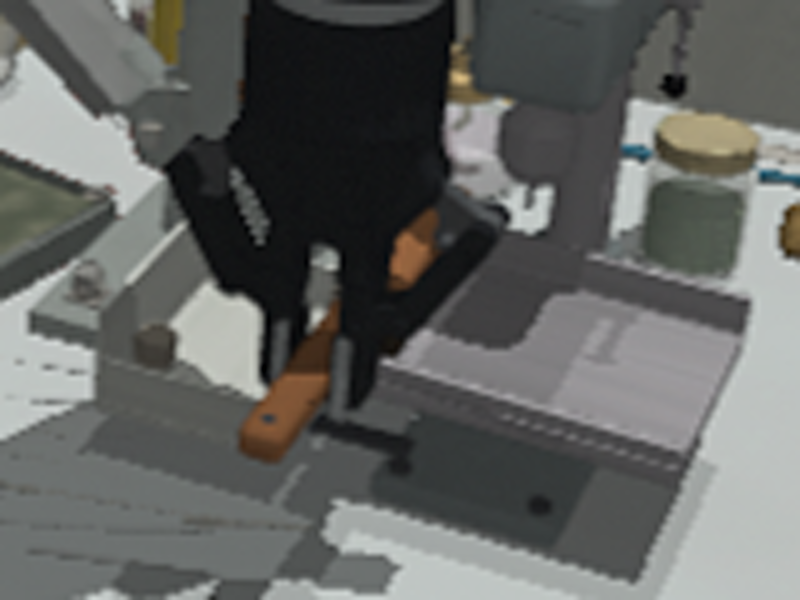

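View pics/t7.png

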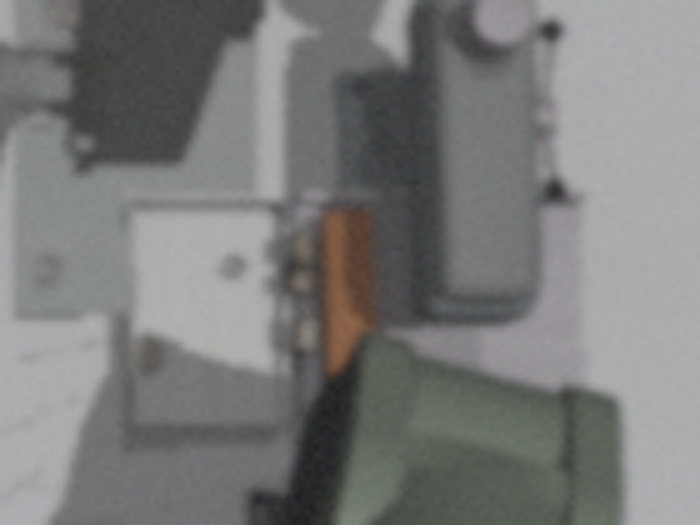

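```bash
python3 -m pendant '[[-0.07,2,0,0],[-0.07,2,0,0]]' >/dev/null; python3 g.py && python3 -m pendant '[[-0.07,2,0,0],[-0.07,2,0,0]]' >/dev/null; python3 g.py && python3 -m pendant '[[-0.07,2,0,0],[-0.07,2,0,0]]' >/dev/null; python3 g.py && python3 -m pendant '[[-0.07,2,0,0],[-0.07,2,0,0]]' >/dev/null; python3 g.py&& python3 -m pendant '[[0,2,0,0],[0,2,0,0]]' >/dev/null; python3 g.py && python3 -m pendant '[[0,2,0,0],[0,2,0,0]]' >/dev/null; python3 g.py && python3 -m pendant '[[0,2,0,0],[0,2,0,0]]' >/dev/null; python3 g.py && python3 -m pendant '[[0,2,0,0],[0,2,0,0]]' >/dev/null; python3 g.py
python3 -c "
from h import *
crop('scene',340,170,500,290,'s8.png',5);crop('top',320,120,460,225,'t8.png',5)"
```

```text
30.9 y_drill 46.7 z 83.15 F [-0.05 -0.75  0.66] M [-0.15 -0.04 -0.06]
31.3 y_drill 50.7 z 83.28 F [ 0.27 -0.66  1.03] M [-0.13 -0.07 -0.01]
31.7 y_drill 54.7 z 83.43 F [ 0.16 -0.47  0.46] M [-0.11 -0.07 -0.04]
32.1 y_drill 58.8 z 83.54 F [-0.2  -0.22  1.05] M [-0.07 -0.03 -0.03]
32.5 y_drill 62.7 z 83.56 F [ 0.04 -0.04  0.65] M [-0.02 -0.02 -0.02]
32.9 y_drill 66.7 z 83.56 F [ 0.02 -0.08  0.2 ] M [-0.03 -0.01 -0.02]
33.3 y_drill 70.7 z 83.57 F [-0.22  0.06  0.34] M [-0.03 -0.01 -0.03]
33.7 y_drill 74.7 z 83.56 F [-0.27  0.28  0.63] M [-0.05 -0.01 -0.01]
5
5
```

View pics/s8.png

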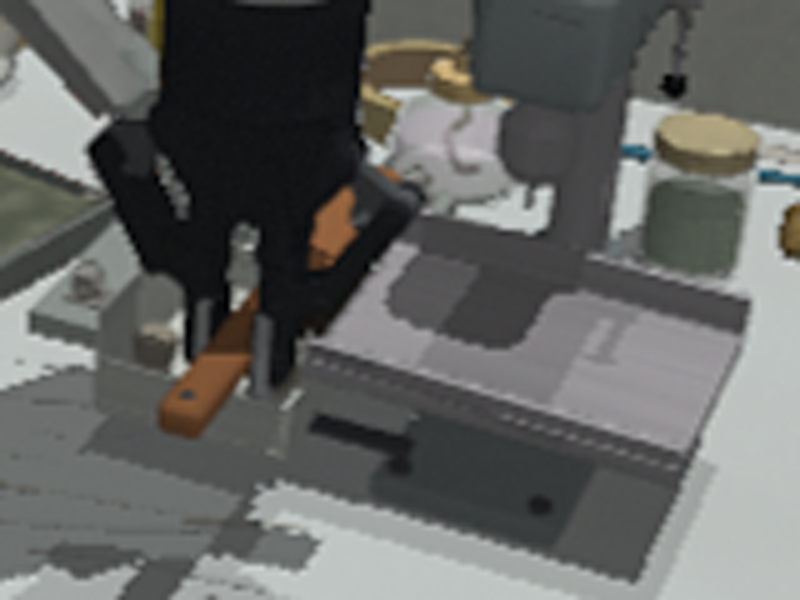

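View pics/t8.png

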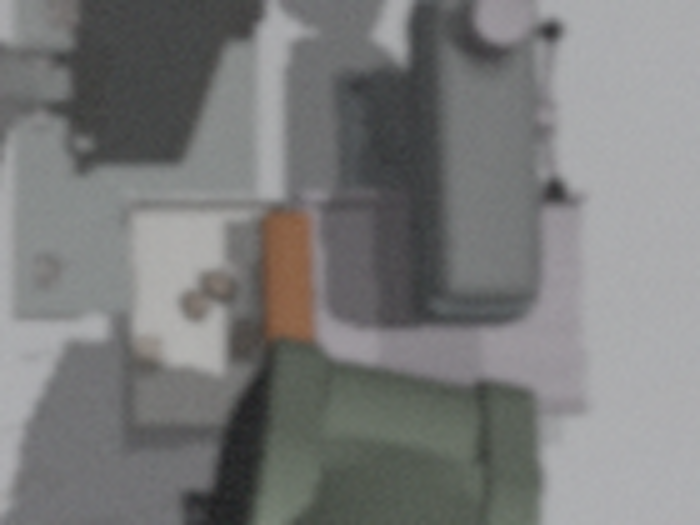

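```bash
python3 -m pendant '[[-3,0,0,0],[-10,0,0,0],[-18,0,0,0],[-18,0,0,0],[-12,0,0,0],[-4,0,0,0]]' && python3 -m pendant '[[0,5,-15,0],[0,10,-25,0],[0,25,-15,0],[0,35,0,0],[0,45,0,0],[0,45,0,0],[0,35,0,0],[0,12,0,0],[0,0,0,0]]'
python3 -c "
from h import *
crop('scene',340,170,500,290,'s9.png',5);crop('top',320,120,460,225,'t9.png',5)"
```

```text
clock: 34.55
position: [0.4823, -0.2222, 0.1494]
tool_rot: [-0.409, 1.57, -0.411]
force: [0.4, -0.6, -1.1]
grip_width: 0.0161
clock: 35.67
position: [0.4274, -0.0098, 0.1484]
tool_rot: [-2.868, 1.57, -2.868]
force: [0.3, -1.5, -2.2]
grip_width: 0.0159
5
5
```

View pics/s9.png

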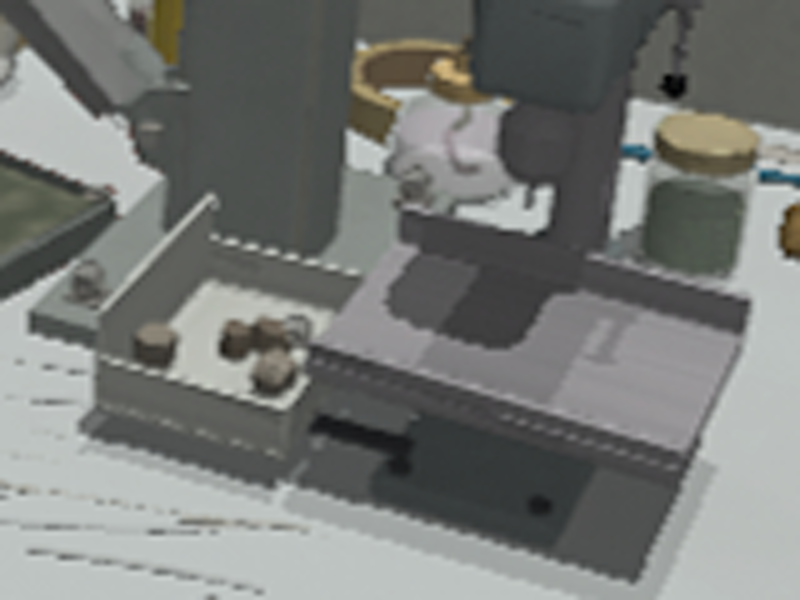

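View pics/t9.png

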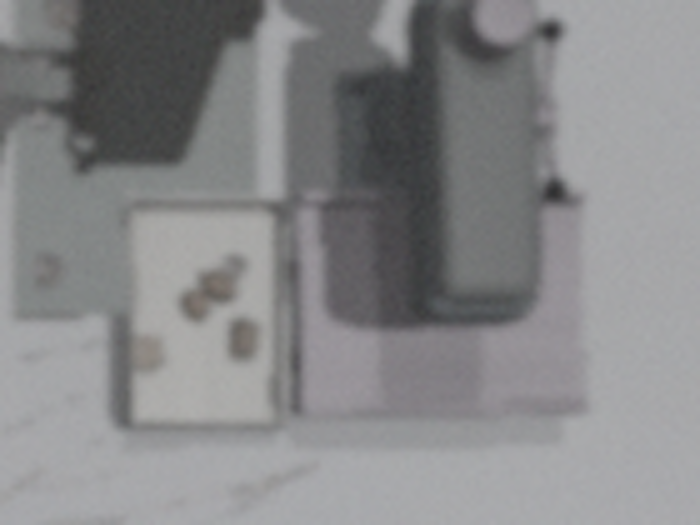

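```bash
python3 -m pendant '[[0,0,0,5],[0,0,0,10],[0,0,0,10],[0,0,0,10],[0,0,0,10],[0,0,0,10],[0,0,0,10],[0,0,0,10],[0,0,0,10],[0,0,0,5]]' && python3 -m pendant '[[0,0,-10,0],[0,5,-20,0],[0,10,-30,0],[0,10,-35,0],[0,10,-35,0],[0,5,-30,0],[0,0,-20,0],[0,0,-10,0],[0,0,0,0]]'
python3 - <<'E'
from h import *
from scipy.spatial.transform import Rotation as Ro
o=bot.observe(); print(Ro.from_euler('xyz',o["tool_rot"]).as_matrix().round(3))
crop("scene",0,0,640,400,"s10.png",1.25)
E
```

```text
clock: 37.02
position: [0.4274, -0.0112, 0.1485]
tool_rot: [-0.013, 1.57, -1.591]
force: [0.6, 0.0, -1.7]
grip_width: 0.0162
clock: 38.15
position: [0.4676, 0.1798, 0.1485]
tool_rot: [-0.643, 1.571, -2.215]
force: [0.4, -0.6, -1.7]
grip_width: 0.0157
[[-0.     1.    -0.001]
 [-0.    -0.001 -1.   ]
 [-1.    -0.     0.   ]]
1.25
```

View pics/s10.png

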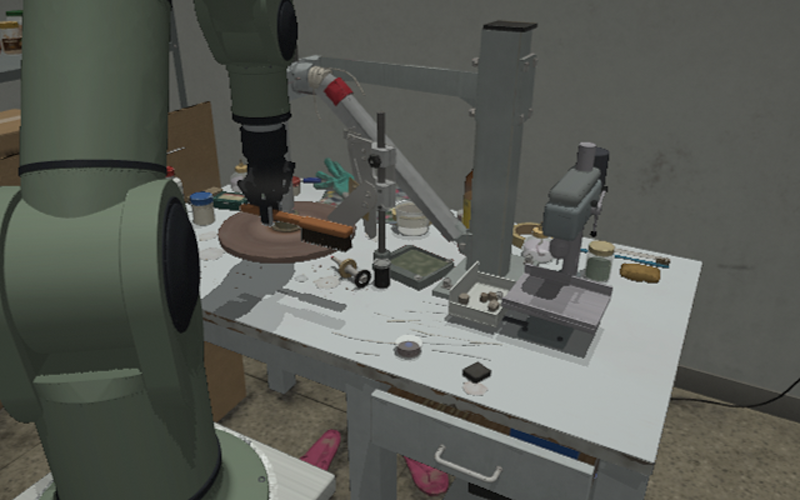

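```bash
python3 -m pendant '[[10,0,0,0],[20,0,0,0],[28,0,0,0],[28,0,0,0],[22,0,0,0],[12,0,0,0],[6,0,0,0],[2,0,0,0],[0,0,0,0]]'; python3 r.py 4; python3 -m pendant '[[1,0,0,0],[0.5,0,0,0],[0.5,0,0,0],[0,0,0,0]]'; python3 r.py 4; python3 -m pendant '[[0.7,0,0,0],[0.3,0,0,0],[0,0,0,0]]'; python3 r.py 4
```

```text
clock: 39.33
position: [0.468, 0.1801, 0.021]
tool_rot: [2.005, 1.57, 0.432]
force: [0.0, -0.1, -1.2]
grip_width: 0.0159
39.48 [ 4.68018e+02  1.80112e+02  2.10060e+01 -1.18000e-01 -1.65000e-01
 -1.22800e+00  7.30000e-02 -1.50000e-02  1.40000e-02]
clock: 39.98
position: [0.4678, 0.18, 0.0185]
tool_rot: [-0.847, 1.571, -2.419]
force: [-0.2, 0.0, -1.4]
grip_width: 0.0159
40.12 [ 4.67749e+02  1.79972e+02  1.85230e+01  3.99000e-01 -3.40000e-02
 -1.51600e+00  1.21000e-01 -9.00000e-03  1.90000e-02]
clock: 40.5
position: [0.4678, 0.18, 0.0175]
tool_rot: [-0.854, 1.571, -2.427]
force: [0.1, -0.2, -0.7]
grip_width: 0.016
40.65 [ 4.67764e+02  1.79986e+02  1.75380e+01  1.53000e-01  4.50000e-02
 -1.26400e+00  1.00000e-01  2.90000e-02 -1.50000e-02]
```

```bash
python3 -m pendant '[[0.5,0,0,0],[0.3,0,0,0],[0,0,0,0]]'>/dev/null; python3 r.py 4; python3 -m pendant '[[0.3,0,0,0],[0.2,0,0,0],[0,0,0,0]]'>/dev/null; python3 r.py 4
```

```text
41.17 [ 4.67767e+02  1.80013e+02  1.67540e+01 -4.88000e-01  2.03000e-01
 -7.23000e-01  7.90000e-02 -2.00000e-03  8.00000e-03]
41.7 [ 4.67810e+02  1.80153e+02  1.63230e+01 -4.18000e-01  1.51800e+00
  2.97700e+00  3.53000e-01  1.49000e-01 -3.70000e-02]
```

```bash
python3 -m pendant '[[0,0,0,0],[0,0,0,0],[0,0,0,0],[0,0,0,0]]' 0.3 && python3 -m pendant '[[-4,0,0,0],[-12,0,0,0],[-25,0,0,0],[-30,0,0,0],[-30,0,0,0],[-20,0,0,0],[-5,0,0,0],[0,0,0,0]]'
python3 - <<'E'
from h import *
crop("wrist",0,0,640,400,"w11.png",1.25);crop("scene",180,180,460,320,"s11.png",2.8);f=crop("top",330,140,450,220,"t11.png",6)
E
```

```text
clock: 42.2
position: [0.4677, 0.1799, 0.0162]
tool_rot: [-0.665, 1.571, -2.238]
force: [-0.2, -0.1, 0.3]
grip_width: 0.0556
clock: 43.2
position: [0.4677, 0.18, 0.1424]
tool_rot: [2.288, 1.57, 0.715]
force: [-0.4, -0.6, -0.7]
grip_width: 0.0557
1.25
2.8
6
```

View pics/w11.png

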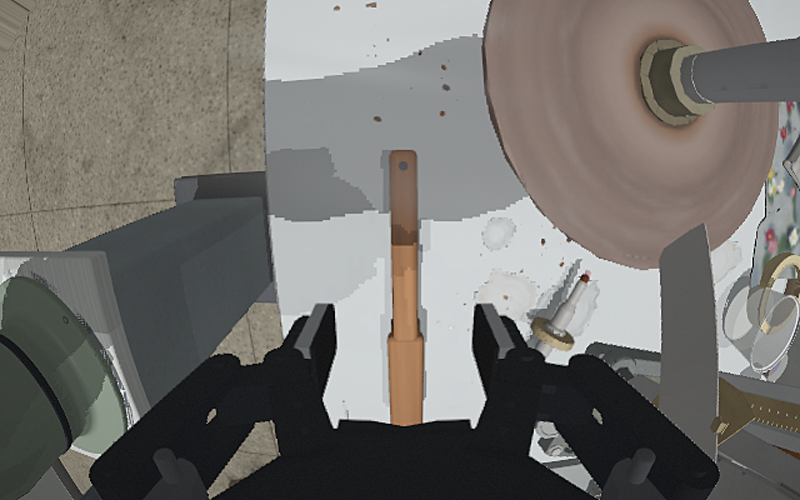

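View pics/s11.png

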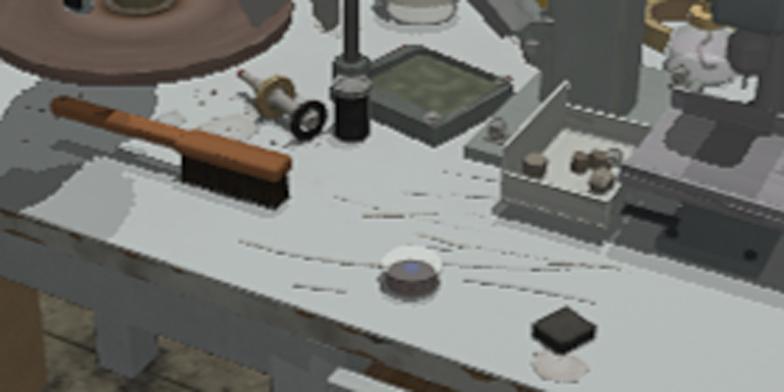

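View pics/t11.png

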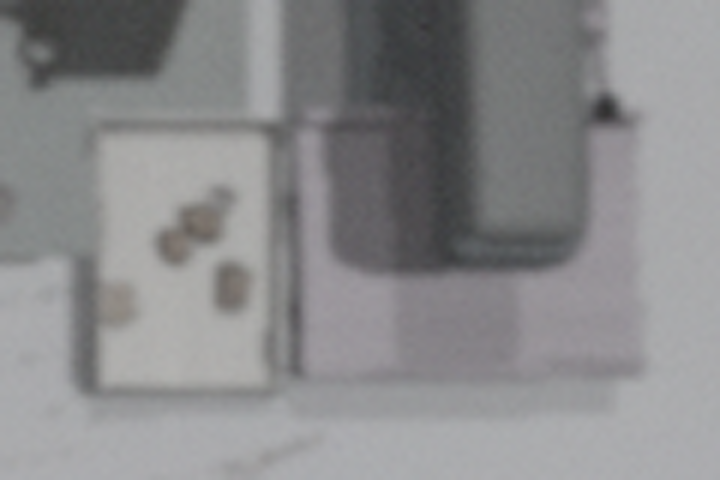

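```bash
python3 -c "
from workcell import job_done
print(job_done())"
```

```text
the job is handed in; nothing more can be done
None
```

I swept all four offcuts off the drill table into the catch tray. The brush is back on the bench near where it started, and the job was handed in at about 43 s of the 72 s allowed.

**The sweep:** I set the bristles down about 68 mm right of the table's middle and swept left under the chuck to 75 mm past the middle. The table turned out to rise to the left at about 0.035 rad, and I lifted the brush as it went. By the averaged wrist readings, the contact force was mostly 1.5 to 3 N, with a peak of about 4.3 N against the 12 N limit.

**Last checks in the pictures:**
- **Offcuts:** all four lie inside the tray and the table is bare. The one nearest the left wall I put at about 150 mm left of the middle, against the 162 mm limit.
- **Brush:** it stands upright on its bristles, well clear of the drill, and the gripper is off it.
- **Gem box and film can:** both look to be where they were. I judged that by eye and did not measure it.

**Readings that disagreed:**
- **First touch:** a faint contact showed on the moment reading and then disappeared. The first firm contact then had an odd fore-and-aft force of about -1.4 N, which went away once the brush moved.
- **Table position:** the scene and top cameras differed by several millimetres on the lip corners. I relied on the top camera.

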